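# Load a scanner battery into its charger

## Task

Put the scanner battery on charge: it lies loose on the charger's sprung bed, so press it down hard with a fingertip and, keeping it down, slide it under the cross bar and its leaf spring until it is fully home against the end stop. Then press the round start button on the charger all the way down and let go. Do not lift or carry the battery, and leave everything else on the table where it is.

Things in the scene. Friction and masses are not known exactly. Their poses are not given: they have to be found in the camera images.
- charger: Grey plastic battery charger, fixed, 196 mm long. Origin: at table height, under the middle of its channel. Axes: x = loading direction, from the open end to the end stop; y = left of that; z up. The channel runs along x, 63 mm wide; its side walls are 40 mm high. Its black bed (x = -89 to +85 mm, level, top 30 mm up) is sprung. Left (+y) is a flank 30 mm high with the start button.
- battery: Loose black battery pack lying flat on the bed, short of the cross bar; 100 mm long (its x, along the charger's x), 60 wide, 26 high, about 0.18 kg. Origin: centre of its underside. A rib across its top, 6 mm high, 52 wide, runs at x = -15 to -9 mm. With the bed up its top is 56 mm above the table, 6 mm too high for the bar: pushed without being pressed down it only runs against the bar.
- press_pad (a point): Centre of the battery's flat pressing place behind the rib (35 mm long, 60 wide): on its top face, 32.5 mm behind the battery's middle, 17.5 mm behind the rear face of the rib. A fingertip pressing there can push forward against the rib.
- battery_mid (a point): Centre of the battery (13 mm above its underside). Fully home, its front face is against the end stop and this point is 35 mm along the charger's x from the charger's origin.
- bar_edge (a point): Middle of the lower edge, on the battery's side, of the aluminium cross bar over the channel (charger x = 40 to 52 mm, underside 50, top 58 mm above the table). From under the bar a steel leaf spring, 36 mm long, 30 wide, slopes down 6 mm towards the end stop; it yields upward and drags on the battery with 2 to 4 N.
- stop_face (a point): Point on the end stop's face, which the battery's front meets (charger x = 85 mm).
- bed (a joint): How far the sprung bed is pressed down, in m: 0 up, 0.012 at its lower stop. It takes 6 N to start, 10 N at 6 mm, 13 N at 12 mm, less the battery's weight. More than 6 mm is needed to pass below the bar; 8 to 11 is comfortable. Once home and let go, the battery is held up against the bar, bed at 6 mm. Friction of battery on bed is about 0.6.
- start_top (a point): Centre of the top of the round start button, 26 mm in diameter, 48 mm above the table when up, in a 42 mm wide collar whose top is 42 mm above the table; on the charger's left flank (charger x = 25, y = 73 mm).
- start (a joint): How far the start button is pressed, in m: 0 up, 0.006 fully down, which takes 5 N; it springs back.
- spare_mid (a point): Centre of a second battery pack of the same shape, lying on the table to the right of the charger: not part of the job.
- tape_mid (a point): Centre of a roll of tape lying flat, 90 mm across, 40 mm high.
- scanner_mid (a point): Middle (60 mm up) of a grey and black hand scanner standing on its round foot, 127 mm high, 100 mm long.
- tin_mid (a point): Centre of a tin, 66 mm across, 85 mm high.
- carton_a_mid (a point): Centre of an upright paper carton with a red band, 60 x 45 x 90 mm high.
- carton_b_mid (a point): Centre of a paper carton with a red band, 90 x 60 x 50 mm high.
There are look-alikes about, which are no part of the job. What is shaped like the battery but orange or turquoise is not meant.

How it is judged:
By the outcome, as a careful person would: the job done as asked, in the order asked, and still so for the second after the job is handed in, with the robot touching nothing.
It also fails if it takes over 42 s, if anything falls off the work surface, if the arm or the gripper's body presses on something with over 40 N, if the wrist force passes 120 N, or if a joint passes its speed limit or range.

## Robot

A 6-joint arm with a two-finger parallel gripper is mounted at the origin on the work surface. World frame = base frame: x ahead of the robot, y to its left, z up, the work surface at z = 0. Lengths are in m, angles in rad, forces in N, time in s.
With the tool pointing down it reaches from about 0.425 to 0.95 m from the base axis. Payload 3.5 kg.
Tool frame: the origin (TCP) lies between the finger pads; the fingertips stand 17 mm ahead of it and the grasp point (between the pads) lies 2 mm behind it; z points along the fingers, y is the direction in which the jaws open and shut (so a half turn about z gives the same grasp; the last joint's range is limited). The gripper opens to 85 mm and grips with 20 to 120 N. Pads are 22 mm wide; open, the fingers measure 114 mm over their backs; the gripper's body (76 mm by 85 mm) begins 54 mm behind the grasp point. The pads swing forward as they close: fully open they stand 13 mm farther back than shut.
Start: joints at [-1.437, 0.286, 1.577, -0, 1.279, -0.15], TCP at [0.189, -0.648, 0.248] pointing down, gripper open.
Joint ranges: [-2.77, 2.77], [-0.9, 2.22], [0.21, 2.48], [-1.53, 4.67], [0.24, 2.81], [-2.84, 2.84]. Speed limits (rad/s): [2.79, 2.79, 3.14, 3.14, 3.14, 3.14].

## Interface

Orientations are given as a unit quaternion [x, y, z, w].
In Python, from plant import ctrl gives the robot as it stands.
- The arm moves only by the tool carry_out, never from a script. Its argument "commands" is a list of rows, each an object with "delta_pos": the shift along the tool's x, y, z in m, a list of three; "delta_rot": the turn, a rotation vector about the tool's x, y, z in rad, a list of three; "claw": the opening in per cent of the stroke, from 0 (shut) to 100 (fully open). A call has 1 to 8 rows; each row is the pose to reach, as a shift and turn from the pose measured when the call began, along the tool's axes at that moment; what a row does not reach only later rows make up. A row lasts 1/12 s, in which the tool goes at most 41.7 mm and 7.16 degrees, less where a joint would pass 70% of its speed; a pose out of reach is approached as far as the arm can. A call with a gripper value outside its range is refused whole. The fingers move at their own pace and stop on an object; "force" is the grip in N (left out, the last holds). Time passes only in rows, so rows that repeat a pose let the fingers close. It gives the time, the measured TCP pose, the force and the opening at its end, in the units of the state.
- ctrl.get_state(): the state, without advancing time (a new reading comes with each control period).
- ctrl.read_camera(name): name is "side" or "top"; returns (picture, depth): 384x512x3 uint8, red, green, blue; 384x512 float32, m along the optical axis (not along the pixel's ray), 0 where there is no reading.
- ctrl.camera_info(name): a dict with "fx", "fy", "cx", "cy" (pixels), "rvec" (rotation vector, rad) and "tvec" (3), from world to camera coordinates, as OpenCV has them. Camera axes: x right, y down, z forward; pixel columns grow to the right and rows downward; lengths in m; the calibration is good to about 2 mm. A picture is of the moment at which its call begins. camera_info takes no time and is no camera call.
- ctrl.sign_off(): hands the job in, once; it reports no verdict.
The state is a dict: "time": time; "qpos": joint angles; "dq": joint speeds; "joint_efforts": joint torques, N m; "eef_pos": TCP position; "tcp_rot": TCP orientation; "contact_force": force on the tool from outside, world axes, zero at the start; "wrist_torque": the same for the moment, N m; "opening": opening from 0.0 (shut) to 1.0 (fully open).
Only numpy, scipy, OpenCV 4.12 (cv2) and the standard library are available. Lean on these libraries where they do the work, as an engineer would, in place of code of your own. Each camera call takes 0.05 s, during which the arm holds its last target.

## Working session

There is one attempt and no reset: what is moved stays moved. The work goes in short steps, Python scripts to look and compute and a tool call to move; the robot and the scene stay as the last step left them, time stands still between calls to the robot, and variables do not carry over. Pictures are saved under pics/ and viewed, and the job is handed in when it is done.

Besides the shell and the picture viewer there is one more tool, called by a JSON object that holds its "method" and its "body", one argument or row to a line. carry_out: Moves the arm, as the interface text tells. Its arguments: {"type":"object","properties":{"commands":{"type":"array"},"force":{"type":"number"}},"required":["commands"]}

```bash
mkdir -p pics; ls
cat > h.py <<'E'
import numpy as np, cv2
from plant import ctrl
def cam(n):
    i=ctrl.camera_info(n); K=np.array([[i['fx'],0,i['cx']],[0,i['fy'],i['cy']],[0,0,1.]])
    R=cv2.Rodrigues(np.array(i['rvec'],float))[0]; t=np.array(i['tvec'],float).ravel(); return K,R,t
def ray(n,u,v,z):
    K,R,t=cam(n); d=R.T@np.linalg.inv(K)@np.array([u,v,1.]); c=-R.T@t
    return c+d*(z-c[2])/d[2]
def proj(n,p):
    K,R,t=cam(n); q=K@(R@np.array(p)+t); return q[:2]/q[2]
def cloud(n,D):
    K,R,t=cam(n); v,u=np.mgrid[:384,:512]; P=np.stack([(u-K[0,2])/K[0,0]*D,(v-K[1,2])/K[1,1]*D,D],-1)
    return (P-t)@R
E
python3 - <<'E'
from h import *
for n in ('top','side'):
    p,d=ctrl.read_camera(n); np.savez('%s0.npz'%n,p=p,d=d); cv2.imwrite('pics/%s0.png'%n,p[...,::-1])
    K,R,t=cam(n); print(n,K[0,0],-R.T@t,R[2])
print(ctrl.get_state())
E
```

```text
pics
top 426.66604723008226 [0.43063394 0.04288367 1.02521203] [ 0.11930483 -0.0030795  -0.9928529 ]
side 486.5520708786664 [0.47319773 1.02114662 1.0228565 ] [ 0.06283089 -0.71160798 -0.69976165]
{'time': 0.1, 'qpos': array([-1.43696603e+00,  2.87107035e-01,  1.57803866e+00, -3.31893534e-05,
        1.27859437e+00, -1.49988739e-01]), 'dq': array([ 0.0012881 ,  0.00160336, -0.00478776, -0.00020469, -0.00058637,
       -0.00056457]), 'joint_efforts': array([ 1.08688793e-03, -4.07296729e+01, -2.93700314e+01, -1.24683374e-04,
        3.39765727e-03, -6.42882142e-06]), 'eef_pos': array([ 0.18896906, -0.64742525,  0.24706112]), 'tcp_rot': array([ 9.89946482e-01,  1.41438361e-01, -7.21100752e-06, -1.07379650e-03]), 'contact_force': array([0.03335111, 0.58367973, 0.53366857]), 'wrist_torque': array([-0.02274586,  0.00992197,  0.03590562]), 'opening': 1.0015012503130443}
```

View pics/top0.png

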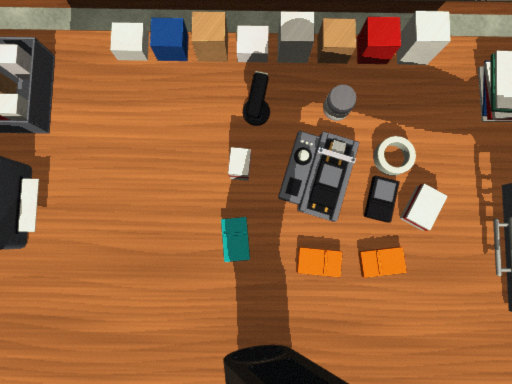

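View pics/side0.png

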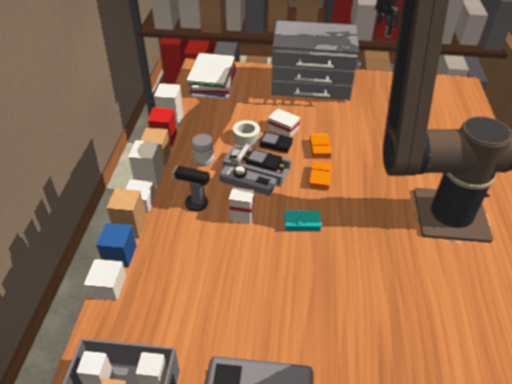

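Run:
```python
from h import *
z=np.load('top0.npz'); p,d=z['p'],z['d']
c=p[120:235,270:430]; cv2.imwrite('pics/crop0.png',cv2.resize(c,None,fx=5,fy=5,interpolation=cv2.INTER_CUBIC)[...,::-1])
z=np.load('side0.npz'); p2=z['p']
c=p2[120:220,190:310]; cv2.imwrite('pics/crop1.png',cv2.resize(c,None,fx=6,fy=6,interpolation=cv2.INTER_CUBIC)[...,::-1])
P=cloud('top',d)
for u,v in [(304,156),(325,200),(330,180),(338,153),(345,185),(292,185),(381,190),(340,140)]: print(u,v,P[v,u].round(3))
```

```text
304 156 [ 0.623 -0.074  0.054]
325 200 [ 0.521 -0.121  0.056]
330 180 [ 0.567 -0.134  0.054]
338 153 [ 0.63  -0.151  0.06 ]
345 185 [ 0.558 -0.171  0.041]
292 185 [ 0.557 -0.048  0.03 ]
381 190 [ 0.549 -0.259  0.026]
340 140 [ 0.665 -0.161  0.038]
```

View pics/crop0.png

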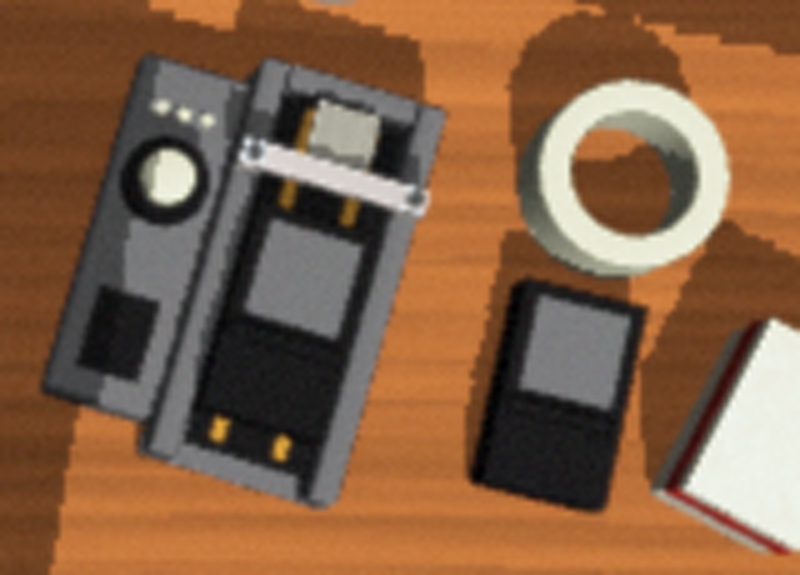

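View pics/crop1.png

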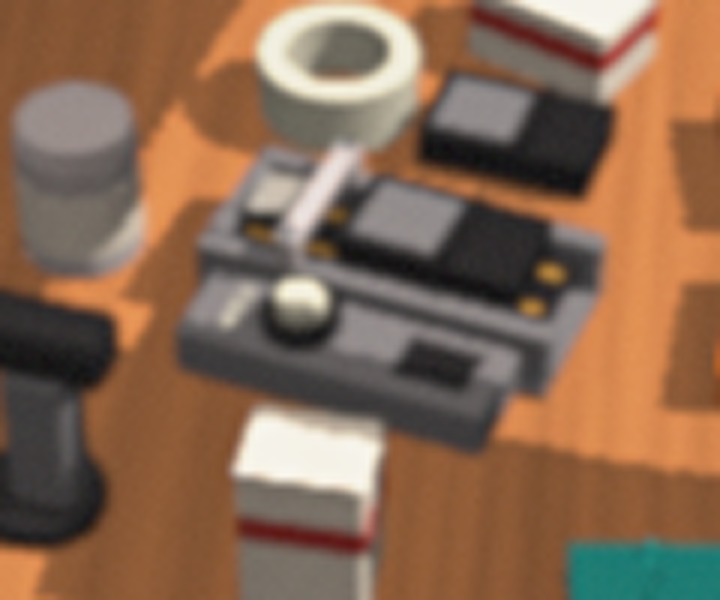

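Run:
```python
from h import *
z=np.load('top0.npz'); p,d=z['p'],z['d']
P=cloud('top',d); hsv=cv2.cvtColor(p,cv2.COLOR_RGB2HSV)
def up(cu,cv_,z): return ray('top',270+(cu+.5)/5-.5,120+(cv_+.5)/5-.5,z)
roi=np.zeros(d.shape,bool); roi[120:225,275:362]=1
# whole charger footprint (non-orange, low saturation)
# bar
def rect(m,z,name):
    n,l,s,c=cv2.connectedComponentsWithStats(m.astype(np.uint8)); k=1+np.argmax(s[1:,4])
    v,u=np.nonzero(l==k); X=np.array([ray('top',a,b,z)[:2] for a,b in zip(u,v)])
    r=cv2.minAreaRect((X*1000).astype(np.float32)); print(name,len(u),np.round(r[0],1),np.round(r[1],1),round(r[2],1),'mean',X.mean(0).round(4)); return X
V=hsv[...,2]; S=hsv[...,1]
m=roi&(V>175)&(S<60); m[:,:312]=0; m[:147]=0
rect(m,.058,'bar')
m=roi&(V>170)&(S<80); m[:,312:]=0; m[:146]=0
rect(m,.048,'button')
m=roi&(V>95)&(V<150)&(S<60); m[:,:318]=0;m[:,343:]=0;m[:162]=0;m[188:]=0
X=rect(m,.056,'label')
H=P[...,2]
m=roi&(H>.049)&(V<165); m[:,:306]=0; m[:158]=0
rect(m,.056,'batt-depth')
print('screws',up(252,152,.058),up(415,197,.058))
print('wall outer L: rear, front', up(150,455,.04), up(262,62,.04),'R',up(325,507,.04),up(445,110,.04))
print('button px',up(172,178,.048))
print('rear batt corners', up(195,408,.056),up(315,440,.056),'rib',up(230,325,.062),up(340,350,.062))
```

```text
bar 154 [ 626.8 -144.5] [79.8 11.3] 73.8 mean [ 0.626  -0.1465]
button 70 [625.4 -75.3] [17.3 24.2] 79.0 mean [ 0.6257 -0.0747]
label 352 [ 577.8 -134.1] [42.7 44.1] 74.0 mean [ 0.5779 -0.134 ]
batt-depth 1141 [ 558.4 -127.7] [ 60.3 100.4] 73.7 mean [ 0.5581 -0.1277]
screws [ 0.63630104 -0.11027075  0.058     ] [ 0.61631367 -0.18534684  0.058     ]
wall outer L: rear, front [ 0.49678384 -0.0653078   0.04      ] [ 0.68353093 -0.11804149  0.04      ] R [ 0.47393693 -0.14608615  0.04      ] [ 0.66166876 -0.20432427  0.04      ]
button px [ 0.62553651 -0.07450729  0.048     ]
rear batt corners [ 0.51745676 -0.08405515  0.056     ] [ 0.50362088 -0.13871631  0.056     ] rib [ 0.55508096 -0.09926213  0.062     ] [ 0.54434582 -0.14929697  0.062     ]
```

The target is the black pack in the channel, px (325,190). It measures 60.3 x 100.4 mm, with its top at about 55 mm. The look-alikes are the spare (381,198), teal (235,240), orange (320,262) and (383,262), and the dark square on the flank (293,186). The close crop confirms the choice: it is the only pack between the channel walls, it has the grey label, and it lies behind the bar at (338,154).

```bash
cat >> h.py <<'E'
from scipy.spatial.transform import Rotation as Ro
YAW=-np.radians(16.3); DX=np.array([np.cos(YAW),np.sin(YAW),0]); DY=np.array([-DX[1],DX[0],0]); O=np.array([.5818,-.1347,0])
RT=Ro.from_matrix(np.array([DX,-DY,[0,0,-1]]).T)
def ch(x,y,z): return O+x*DX+y*DY+np.array([0,0,z])
def delta(target):
    s=ctrl.get_state(); R=Ro.from_quat(s['tcp_rot']); p=s['eef_pos']
    print('t',round(s['time'],2),'pos',p.round(4),'ch',np.round([(p-O)@DX,(p-O)@DY,p[2]],4),'F',s['contact_force'].round(1),'op',round(s['opening'],2),'q',s['qpos'].round(2))
    print(' dpos',R.inv().apply(target-p).round(4),'drot',(R.inv()*RT).as_rotvec().round(4))
E
python3 - <<'E'
from h import *
delta(ch(-.060,0,.17))
E
```

```text
t 0.1 pos [ 0.189  -0.6474  0.2471] ch [-0.2331 -0.6024  0.2471] F [0.  0.6 0.5] op 1.0 q [-1.44  0.29  1.58 -0.    1.28 -0.15]
 dpos [ 0.4701 -0.4143  0.0781] drot [-2.200e-03  3.000e-04  5.683e-01]
```

{"method": "carry_out", "body": {
  "commands": [
    {"delta_pos": [0.029,-0.026,0],"delta_rot": [0,0,0.071],"claw": 0},
    {"delta_pos": [0.058,-0.051,0],"delta_rot": [0,0,0.142],"claw": 0},
    {"delta_pos": [0.087,-0.077,0],"delta_rot": [0,0,0.213],"claw": 0},
    {"delta_pos": [0.116,-0.102,0],"delta_rot": [0,0,0.284],"claw": 0},
    {"delta_pos": [0.145,-0.128,0],"delta_rot": [0,0,0.355],"claw": 0},
    {"delta_pos": [0.174,-0.153,0],"delta_rot": [0,0,0.426],"claw": 0},
    {"delta_pos": [0.203,-0.179,0],"delta_rot": [0,0,0.497],"claw": 0},
    {"delta_pos": [0.232,-0.204,0],"delta_rot": [0,0,0.568],"claw": 0}
  ]
}}

```text
time: 0.77
eef_pos: [0.355, -0.3845, 0.247]
tcp_rot: [0.99, -0.144, -0.001, -0.001]
contact_force: [0.3, -0.6, 0.1]
opening: -0.001
```

Run:
```python
from h import *
delta(ch(-.060,0,.17))
```

```text
t 0.77 pos [ 0.355  -0.3845  0.247 ] ch [-0.1476 -0.3034  0.247 ] F [ 0.3 -0.6  0.1] op -0.0 q [-1.02 -0.05  1.95  0.    1.25  0.84]
 dpos [ 0.0866 -0.3036  0.0777] drot [-0.0027  0.0014 -0.0035]
```

{"method": "carry_out", "body": {
  "commands": [
    {"delta_pos": [0.011,-0.038,0],"delta_rot": [-0.003,0.001,-0.004],"claw": 0},
    {"delta_pos": [0.022,-0.076,0],"delta_rot": [-0.003,0.001,-0.004],"claw": 0},
    {"delta_pos": [0.033,-0.114,0],"delta_rot": [-0.003,0.001,-0.004],"claw": 0},
    {"delta_pos": [0.044,-0.152,0.01],"delta_rot": [-0.003,0.001,-0.004],"claw": 0},
    {"delta_pos": [0.055,-0.19,0.025],"delta_rot": [-0.003,0.001,-0.004],"claw": 0},
    {"delta_pos": [0.066,-0.228,0.04],"delta_rot": [-0.003,0.001,-0.004],"claw": 0},
    {"delta_pos": [0.077,-0.266,0.06],"delta_rot": [-0.003,0.001,-0.004],"claw": 0},
    {"delta_pos": [0.087,-0.304,0.078],"delta_rot": [-0.003,0.001,-0.004],"claw": 0}
  ]
}}

```text
time: 1.43
eef_pos: [0.5227, -0.1199, 0.1712]
tcp_rot: [0.99, -0.141, -0.0, 0.0]
contact_force: [0.8, -0.4, 0.7]
opening: 0.001
```

Run:
```python
from h import *
delta(ch(-.058,0,.083))
```

```text
t 1.43 pos [ 0.5227 -0.1199  0.1712] ch [-0.0609 -0.0024  0.1712] F [ 0.8 -0.4  0.7] op 0.0 q [-0.41  0.06  1.98 -0.    1.1   1.44]
 dpos [ 0.0029 -0.0025  0.0882] drot [0.0005 0.0002 0.0006]
```

{"method": "carry_out", "body": {
  "commands": [
    {"delta_pos": [0.003,-0.0025,0.03],"delta_rot": [0,0,0],"claw": 0},
    {"delta_pos": [0.003,-0.0025,0.06],"delta_rot": [0,0,0],"claw": 0},
    {"delta_pos": [0.003,-0.0025,0.08],"delta_rot": [0,0,0],"claw": 0},
    {"delta_pos": [0.003,-0.0025,0.088],"delta_rot": [0,0,0],"claw": 0},
    {"delta_pos": [0.003,-0.0025,0.088],"delta_rot": [0,0,0],"claw": 0}
  ]
}}

```text
time: 1.85
eef_pos: [0.5243, -0.1175, 0.0804]
tcp_rot: [0.99, -0.141, -0.003, -0.001]
contact_force: [0.5, -0.8, 0.2]
opening: -0.0
```

Run:
```python
from h import *
delta(ch(-.058,0,.073))
for n,(a,b,c,d_) in (('side',(120,220,190,310)),('top',(120,235,270,390))):
    p,d=ctrl.read_camera(n); c_=p[a:b,c:d_]; cv2.imwrite('pics/%s1.png'%n,cv2.resize(c_,None,fx=5,fy=5,interpolation=cv2.INTER_CUBIC)[...,::-1])
```

```text
t 1.85 pos [ 0.5243 -0.1175  0.0804] ch [-0.06    0.0003  0.0804] F [ 0.5 -0.8  0.2] op -0.0 q [-0.41  0.19  2.03 -0.    0.93  1.45]
 dpos [0.002  0.0004 0.0074] drot [-0.0002  0.006   0.0007]
```

View pics/side1.png

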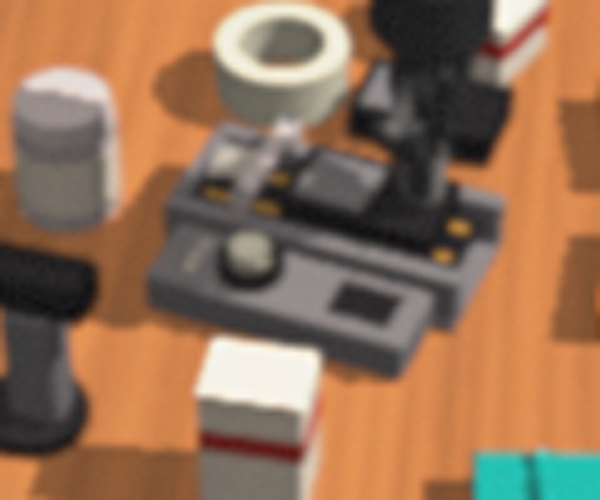

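View pics/top1.png

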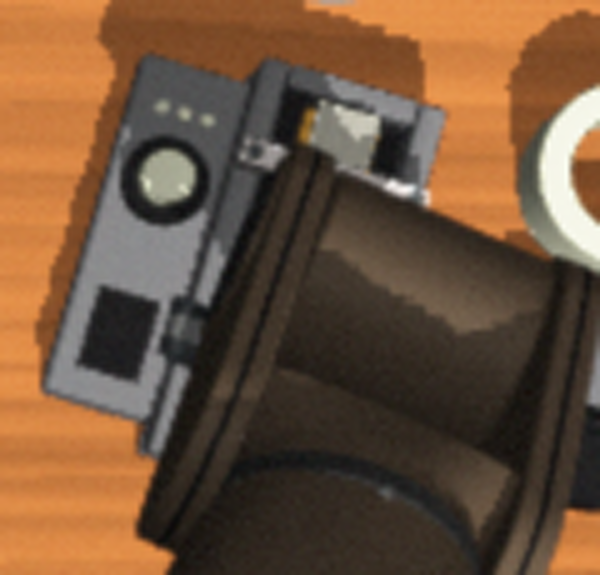

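The side view shows the closed fingers over the black rear part of the pack, at crop (420,200), behind the grey label and within the walls. I'll press down gently next.

{"method": "carry_out", "body": {
  "commands": [
    {"delta_pos": [0.002,0,0.003],"delta_rot": [0,0.006,0],"claw": 0},
    {"delta_pos": [0.002,0,0.006],"delta_rot": [0,0.006,0],"claw": 0},
    {"delta_pos": [0.002,0,0.009],"delta_rot": [0,0.006,0],"claw": 0},
    {"delta_pos": [0.002,0,0.011],"delta_rot": [0,0.006,0],"claw": 0},
    {"delta_pos": [0.002,0,0.011],"delta_rot": [0,0.006,0],"claw": 0}
  ]
}}

```text
time: 2.37
eef_pos: [0.5289, -0.1196, 0.0732]
tcp_rot: [0.99, -0.142, 0.004, 0.001]
contact_force: [0.3, 0.2, -0.6]
opening: -0.002
```

Run:
```python
from h import *
delta(ch(-.058,0,.064))
```

```text
t 2.37 pos [ 0.5289 -0.1196  0.0732] ch [-0.055  -0.0004  0.0732] F [ 0.3  0.2 -0.6] op -0.0 q [-0.41  0.21  2.02  0.    0.9   1.45]
 dpos [-0.003  -0.0004  0.0091] drot [ 0.0008 -0.0075  0.0001]
```

{"method": "carry_out", "body": {
  "commands": [
    {"delta_pos": [-0.002,0,0.002],"delta_rot": [0,-0.006,0],"claw": 0},
    {"delta_pos": [-0.002,0,0.004],"delta_rot": [0,-0.006,0],"claw": 0},
    {"delta_pos": [-0.002,0,0.006],"delta_rot": [0,-0.006,0],"claw": 0},
    {"delta_pos": [-0.002,0,0.006],"delta_rot": [0,-0.006,0],"claw": 0}
  ]
}}

```text
time: 2.7
eef_pos: [0.5284, -0.1196, 0.0684]
tcp_rot: [0.99, -0.142, 0.003, 0.001]
contact_force: [0.7, 0.2, 6.2]
opening: -0.001
```

Run:
```python
from h import *
delta(ch(-.058,0,.064))
```

```text
t 2.7 pos [ 0.5284 -0.1196  0.0684] ch [-0.0555 -0.0005  0.0684] F [0.7 0.2 6.2] op -0.0 q [-0.41  0.22  2.02 -0.    0.89  1.45]
 dpos [-0.0026 -0.0005  0.0044] drot [ 0.001  -0.0052 -0.    ]
```

{"method": "carry_out", "body": {
  "commands": [
    {"delta_pos": [0,0,0.003],"delta_rot": [0,-0.005,0],"claw": 0},
    {"delta_pos": [0,0,0.006],"delta_rot": [0,-0.005,0],"claw": 0},
    {"delta_pos": [0,0,0.007],"delta_rot": [0,-0.005,0],"claw": 0},
    {"delta_pos": [0,0,0.007],"delta_rot": [0,-0.005,0],"claw": 0}
  ]
}}

```text
time: 3.03
eef_pos: [0.5286, -0.1197, 0.0626]
tcp_rot: [0.99, -0.142, -0.0, 0.0]
contact_force: [-1.8, -0.3, 9.4]
opening: -0.002
```

Run:
```python
from h import *
delta(ch(-.052,0,.063))
for n,(a,b,c,d_) in (('side',(120,220,190,310)),):
    p,d=ctrl.read_camera(n); c_=p[a:b,c:d_]; cv2.imwrite('pics/%s2.png'%n,cv2.resize(c_,None,fx=5,fy=5,interpolation=cv2.INTER_CUBIC)[...,::-1])
```

```text
t 3.03 pos [ 0.5286 -0.1197  0.0626] ch [-0.0553 -0.0005  0.0626] F [-1.8 -0.3  9.4] op -0.0 q [-0.41  0.23  2.02 -0.    0.89  1.45]
 dpos [ 0.0033 -0.0005 -0.0004] drot [0.0011 0.0007 0.0002]
```

View pics/side2.png

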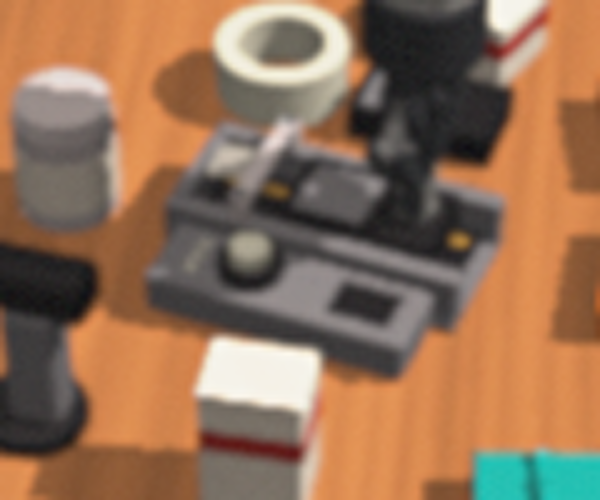

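The pack has sunk to about the wall tops and the force is 9.4 N, so the bed is about 8 mm down. Now I'll slide it forward.

{"method": "carry_out", "body": {
  "commands": [
    {"delta_pos": [0.003,0,0.001],"delta_rot": [0,0,0],"claw": 0},
    {"delta_pos": [0.007,0,0.001],"delta_rot": [0,0,0],"claw": 0},
    {"delta_pos": [0.011,0,0.001],"delta_rot": [0,0,0],"claw": 0},
    {"delta_pos": [0.015,0,0.001],"delta_rot": [0,0,0],"claw": 0},
    {"delta_pos": [0.019,0,0.001],"delta_rot": [0,0,0],"claw": 0},
    {"delta_pos": [0.023,0,0.001],"delta_rot": [0,0,0],"claw": 0}
  ]
}}

```text
time: 3.58
eef_pos: [0.5494, -0.1256, 0.0624]
tcp_rot: [0.99, -0.141, -0.003, 0.0]
contact_force: [-6.0, 2.2, 9.9]
opening: 0.001
```

Run:
```python
from h import *
delta(ch(-.03,0,.062))
for n,(a,b,c,d_) in (('side',(120,220,190,310)),):
    p,d=ctrl.read_camera(n); c_=p[a:b,c:d_]; cv2.imwrite('pics/%s3.png'%n,cv2.resize(c_,None,fx=5,fy=5,interpolation=cv2.INTER_CUBIC)[...,::-1])
```

```text
t 3.58 pos [ 0.5494 -0.1256  0.0624] ch [-0.0337 -0.0004  0.0624] F [-6.   2.2  9.9] op 0.0 q [-0.4   0.28  1.97 -0.    0.91  1.45]
 dpos [ 0.0037 -0.0004  0.0003] drot [0.001  0.0063 0.0009]
```

View pics/side3.png

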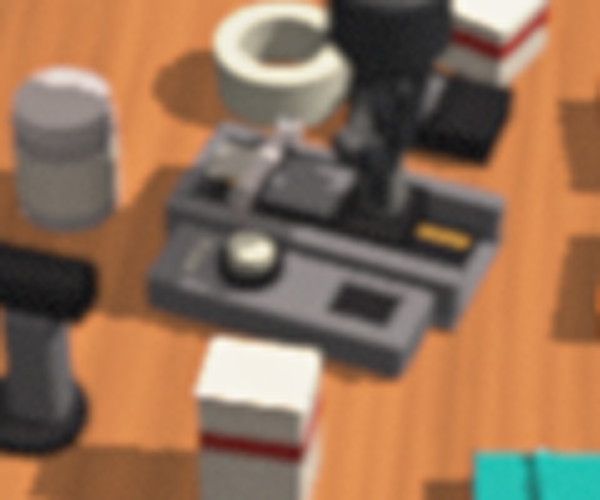

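{"method": "carry_out", "body": {
  "commands": [
    {"delta_pos": [0.004,0,0.001],"delta_rot": [0,0.006,0],"claw": 0},
    {"delta_pos": [0.008,0,0.001],"delta_rot": [0,0.006,0],"claw": 0},
    {"delta_pos": [0.012,0,0.001],"delta_rot": [0,0.006,0],"claw": 0},
    {"delta_pos": [0.016,0,0.001],"delta_rot": [0,0.006,0],"claw": 0},
    {"delta_pos": [0.02,0,0.001],"delta_rot": [0,0.006,0],"claw": 0},
    {"delta_pos": [0.024,0,0.001],"delta_rot": [0,0.006,0],"claw": 0}
  ]
}}

```text
time: 4.13
eef_pos: [0.572, -0.1322, 0.0623]
tcp_rot: [0.99, -0.141, -0.002, 0.0]
contact_force: [-4.8, 2.0, 10.0]
opening: 0.001
```

Run:
```python
from h import *
delta(ch(-.01,0,.062))
for n,(a,b,c,d_) in (('side',(120,220,190,310)),):
    p,d=ctrl.read_camera(n); c_=p[a:b,c:d_]; cv2.imwrite('pics/%s4.png'%n,cv2.resize(c_,None,fx=5,fy=5,interpolation=cv2.INTER_CUBIC)[...,::-1])
```

```text
t 4.13 pos [ 0.572  -0.1322  0.0623] ch [-0.0101 -0.0003  0.0623] F [-4.8  2.  10. ] op 0.0 q [-0.4   0.32  1.91 -0.    0.92  1.46]
 dpos [ 0.0002 -0.0003  0.0003] drot [0.001  0.0044 0.0013]
```

View pics/side4.png

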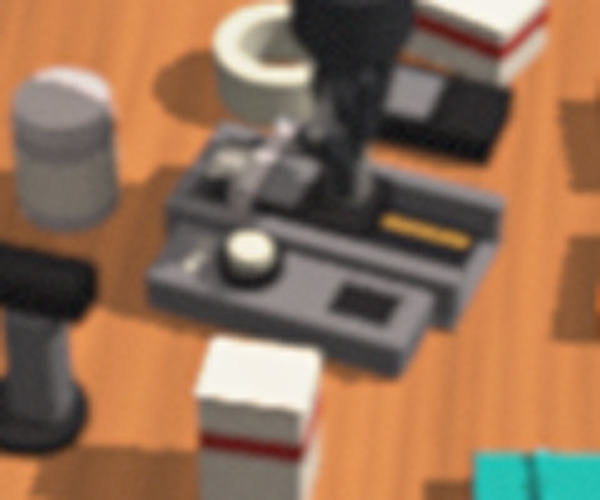

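The pack is passing under the bar. I'll slow down for the end.

{"method": "carry_out", "body": {
  "commands": [
    {"delta_pos": [0.003,0,0.001],"delta_rot": [0,0.004,0],"claw": 0},
    {"delta_pos": [0.006,0,0.001],"delta_rot": [0,0.004,0],"claw": 0},
    {"delta_pos": [0.009,0,0.001],"delta_rot": [0,0.004,0],"claw": 0},
    {"delta_pos": [0.012,0,0.001],"delta_rot": [0,0.004,0],"claw": 0},
    {"delta_pos": [0.014,0,0.001],"delta_rot": [0,0.004,0],"claw": 0}
  ]
}}

```text
time: 4.6
eef_pos: [0.5842, -0.1357, 0.0618]
tcp_rot: [0.99, -0.141, -0.003, -0.0]
contact_force: [-7.4, 0.8, 9.1]
opening: -0.001
```

Run:
```python
from h import *
delta(ch(.01,0,.062))
```

```text
t 4.6 pos [ 0.5842 -0.1357  0.0618] ch [ 0.0026 -0.0003  0.0618] F [-7.4  0.8  9.1] op -0.0 q [-0.4   0.34  1.88 -0.    0.93  1.46]
 dpos [ 0.0074 -0.0002 -0.0003] drot [0.0009 0.0066 0.0017]
```

{"method": "carry_out", "body": {
  "commands": [
    {"delta_pos": [0.002,0,0.001],"delta_rot": [0,0.005,0],"claw": 0},
    {"delta_pos": [0.004,0,0.001],"delta_rot": [0,0.005,0],"claw": 0},
    {"delta_pos": [0.006,0,0.001],"delta_rot": [0,0.005,0],"claw": 0},
    {"delta_pos": [0.006,0,0.001],"delta_rot": [0,0.005,0],"claw": 0}
  ]
}}

```text
time: 4.93
eef_pos: [0.5885, -0.1368, 0.0613]
tcp_rot: [0.99, -0.141, -0.004, -0.0]
contact_force: [-6.0, 2.4, 8.8]
opening: -0.0
```

Run:
```python
from h import *
delta(ch(.01,0,.062))
for n,(a,b,c,d_) in (('side',(120,220,190,310)),):
    p,d=ctrl.read_camera(n); c_=p[a:b,c:d_]; cv2.imwrite('pics/%s5.png'%n,cv2.resize(c_,None,fx=5,fy=5,interpolation=cv2.INTER_CUBIC)[...,::-1])
```

```text
t 4.93 pos [ 0.5885 -0.1368  0.0613] ch [ 0.007  -0.0001  0.0613] F [-6.   2.4  8.8] op -0.0 q [-0.4   0.35  1.87 -0.    0.93  1.46]
 dpos [ 0.003  -0.0001 -0.0007] drot [0.0008 0.0075 0.0023]
```

View pics/side5.png

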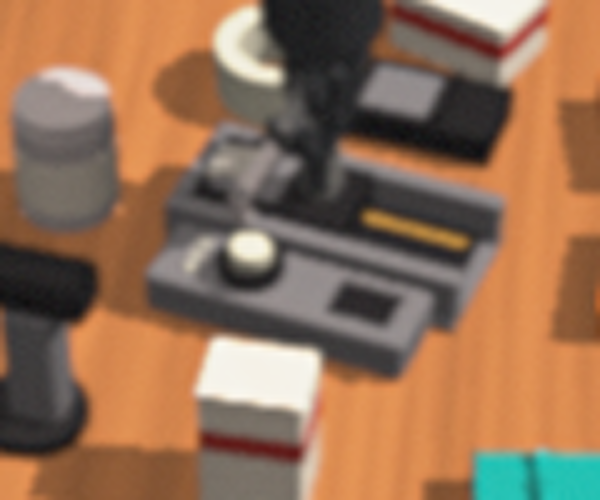

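{"method": "carry_out", "body": {
  "commands": [
    {"delta_pos": [0.002,0,0.0],"delta_rot": [0,0.007,0],"claw": 0},
    {"delta_pos": [0.004,0,0.0],"delta_rot": [0,0.007,0],"claw": 0},
    {"delta_pos": [0.006,0,0.0],"delta_rot": [0,0.007,0],"claw": 0},
    {"delta_pos": [0.006,0,0.0],"delta_rot": [0,0.007,0],"claw": 0}
  ]
}}

```text
time: 5.32
eef_pos: [0.5904, -0.1372, 0.0612]
tcp_rot: [0.99, -0.14, -0.007, -0.001]
contact_force: [-12.3, 2.9, 12.9]
opening: 0.003
```

Run:
```python
from h import *
delta(ch(.015,0,.062))
for n,(a,b,c,d_) in (('side',(120,220,190,310)),):
    p,d=ctrl.read_camera(n); c_=p[a:b,c:d_]; cv2.imwrite('pics/%s6.png'%n,cv2.resize(c_,None,fx=5,fy=5,interpolation=cv2.INTER_CUBIC)[...,::-1])
for x in (-.025,-.02,-.015): print(x,[((proj('side',ch(x,y,.047))-[190,120])*5+2).round() for y in (.03,-.03)])
```

```text
t 5.32 pos [ 0.5904 -0.1372  0.0612] ch [ 0.0089 -0.      0.0612] F [-12.3   2.9  12.9] op 0.0 q [-0.39  0.36  1.86 -0.    0.94  1.46]
 dpos [ 0.0061  0.     -0.0009] drot [0.0009 0.014  0.0034]
-0.025 [array([348., 228.]), array([384., 170.])]
-0.02 [array([341., 226.]), array([376., 168.])]
-0.015 [array([333., 224.]), array([369., 166.])]
```

View pics/side6.png

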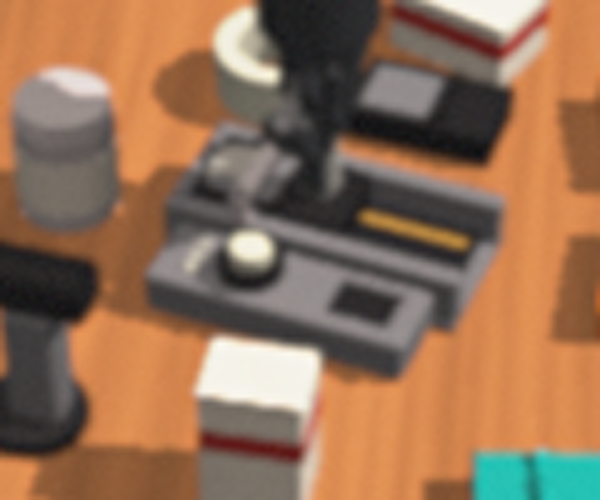

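x = 8.9 mm matches the predicted 9 mm (finger on the rib, pack on the stop), and the force doubled. One firmer push will confirm it.

{"method": "carry_out", "body": {
  "commands": [
    {"delta_pos": [0.003,0,0.0],"delta_rot": [0,0.014,0],"claw": 0},
    {"delta_pos": [0.006,0,0.0],"delta_rot": [0,0.014,0],"claw": 0},
    {"delta_pos": [0.008,0,0.0],"delta_rot": [0,0.014,0],"claw": 0},
    {"delta_pos": [0.008,0,0.0],"delta_rot": [0,0.014,0],"claw": 0}
  ]
}}

```text
time: 5.7
eef_pos: [0.5906, -0.1373, 0.061]
tcp_rot: [0.99, -0.139, -0.012, -0.001]
contact_force: [-23.0, 4.8, 21.0]
opening: 0.001
```

Run:
```python
from h import *
delta(ch(.006,0,.062))
```

```text
t 5.7 pos [ 0.5906 -0.1373  0.061 ] ch [ 0.0092 -0.      0.061 ] F [-23.    4.8  21. ] op 0.0 q [-0.39  0.37  1.85 -0.    0.95  1.46]
 dpos [-0.0032 -0.     -0.0009] drot [0.0012 0.025  0.0053]
```

{"method": "carry_out", "body": {
  "commands": [
    {"delta_pos": [0.003,0,0.0],"delta_rot": [0,0.01,0],"claw": 0},
    {"delta_pos": [0.002,0,-0.002],"delta_rot": [0,0.015,0],"claw": 0},
    {"delta_pos": [0.001,0,-0.004],"delta_rot": [0,0.02,0],"claw": 0},
    {"delta_pos": [0.0,0,-0.006],"delta_rot": [0,0.02,0],"claw": 0},
    {"delta_pos": [-0.002,0,-0.009],"delta_rot": [0,0.02,0],"claw": 0},
    {"delta_pos": [-0.003,0,-0.02],"delta_rot": [0,0.02,0],"claw": 0},
    {"delta_pos": [-0.003,0,-0.04],"delta_rot": [0,0.02,0],"claw": 0},
    {"delta_pos": [-0.003,0,-0.06],"delta_rot": [0,0.02,0],"claw": 0}
  ]
}}

```text
time: 6.37
eef_pos: [0.5888, -0.1365, 0.1212]
tcp_rot: [0.99, -0.139, -0.003, -0.0]
contact_force: [0.9, 0.1, 0.2]
opening: 0.005
```

Run:
```python
from h import *
delta(ch(.025,.0725,.10))
for n,(a,b,c,d_) in (('side',(120,220,190,310)),):
    p,d=ctrl.read_camera(n); c_=p[a:b,c:d_]; cv2.imwrite('pics/%s7.png'%n,cv2.resize(c_,None,fx=5,fy=5,interpolation=cv2.INTER_CUBIC)[...,::-1])
```

```text
t 6.37 pos [ 0.5888 -0.1365  0.1212] ch [0.0072 0.0002 0.1212] F [0.9 0.1 0.2] op 0.0 q [-0.4   0.27  1.84 -0.    1.03  1.46]
 dpos [ 0.0183 -0.0722  0.0211] drot [0.0007 0.0064 0.0053]
```

View pics/side7.png

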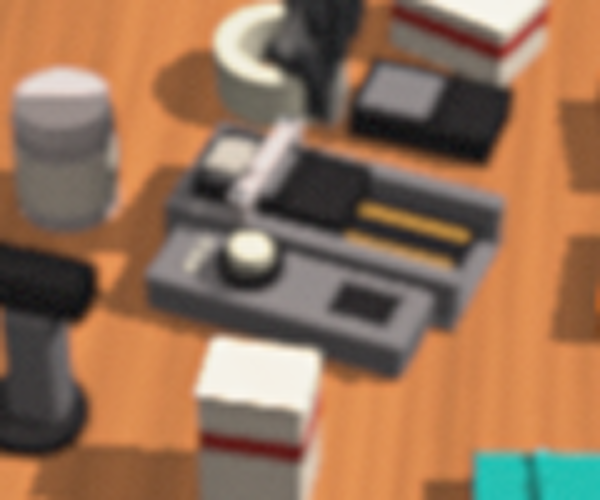

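{"method": "carry_out", "body": {
  "commands": [
    {"delta_pos": [0.005,-0.018,0],"delta_rot": [0,0.006,0.005],"claw": 0},
    {"delta_pos": [0.01,-0.036,0],"delta_rot": [0,0.006,0.005],"claw": 0},
    {"delta_pos": [0.015,-0.054,0],"delta_rot": [0,0.006,0.005],"claw": 0},
    {"delta_pos": [0.018,-0.072,0.005],"delta_rot": [0,0.006,0.005],"claw": 0},
    {"delta_pos": [0.018,-0.072,0.02],"delta_rot": [0,0.006,0.005],"claw": 0},
    {"delta_pos": [0.018,-0.072,0.03],"delta_rot": [0,0.006,0.005],"claw": 0},
    {"delta_pos": [0.018,-0.072,0.035],"delta_rot": [0,0.006,0.005],"claw": 0},
    {"delta_pos": [0.018,-0.072,0.035],"delta_rot": [0,0.006,0.005],"claw": 0}
  ]
}}

```text
time: 7.08
eef_pos: [0.6279, -0.0735, 0.0898]
tcp_rot: [0.99, -0.142, 0.003, 0.001]
contact_force: [-0.8, -0.2, -0.4]
opening: -0.005
```

Run:
```python
from h import *
delta(ch(.025,.0725,.065))
for n,(a,b,c,d_) in (('side',(120,220,190,310)),('top',(110,235,270,390))):
    p,d=ctrl.read_camera(n); np.savez('%s8.npz'%n,p=p,d=d); c_=p[a:b,c:d_]; cv2.imwrite('pics/%s8.png'%n,cv2.resize(c_,None,fx=4.7,fy=4.7,interpolation=cv2.INTER_CUBIC)[...,::-1])
```

```text
t 7.08 pos [ 0.6279 -0.0735  0.0898] ch [0.0271 0.0716 0.0898] F [-0.8 -0.2 -0.4] op -0.01 q [-0.28  0.36  1.79 -0.    0.98  1.58]
 dpos [-0.0022 -0.0009  0.0248] drot [ 0.0018 -0.0053  0.0001]
```

View pics/side8.png

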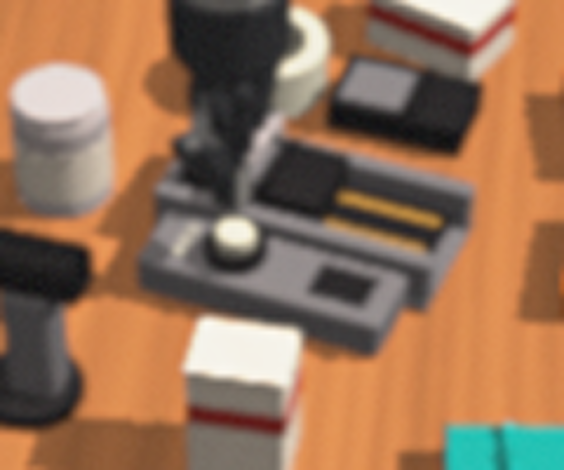

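View pics/top8.png

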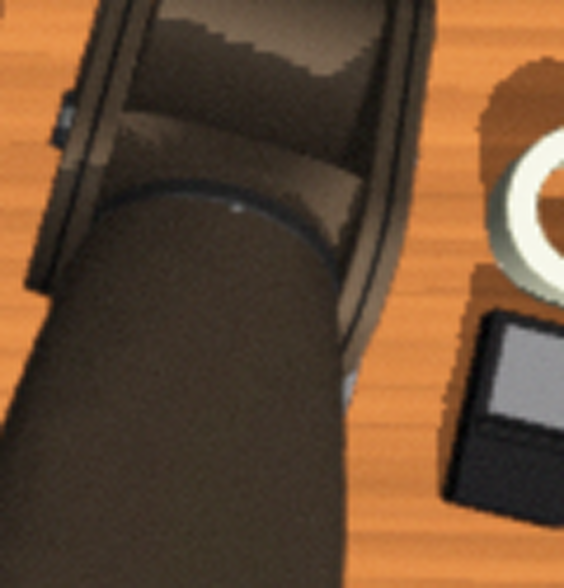

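Run:
```python
from h import *
z=np.load('side8.npz'); p,d=z['p'],z['d']; V=p.max(-1)
P=cloud('side',d); Q=P-O; X=Q@DX; Y=Q@DY; Z=P[...,2]
for y0 in (-.02,-.01,0,.01,.02):
    m=(abs(Y-y0)<.004)&(X>-.09)&(X<.04)&(Z<.07)&(Z>.01)
    hi=m&(Z>.043); lo=m&(Z<.036)
    print(y0,'top X min',X[hi].min().round(4) if hi.any() else None,'z med',np.median(Z[hi]).round(4),'bed X max',X[lo].max().round(4),np.median(Z[lo]).round(4))
for x,y,zz in [(.025,.073,.048),(.0271,.0716,.0728)]: print(((proj('side',ch(x,y,zz))-[190,120])*4.7+2).round())
```

```text
-0.02 top X min -0.0174 z med 0.0501 bed X max -0.0162 0.0245
-0.01 top X min -0.0161 z med 0.0495 bed X max -0.0148 0.0239
0 top X min -0.0154 z med 0.0504 bed X max -0.0164 0.0239
0.01 top X min -0.0185 z med 0.0505 bed X max -0.0151 0.0243
0.02 top X min -0.0171 z med 0.0498 bed X max -0.0163 0.0265
[230. 234.]
[228. 202.]
```

The rear edge sits at x about -16 mm (home is -15) and the top is at 50 mm, held against the bar. Together with the 23 N dead stop, that means the pack is home. Now I'll press the button.

{"method": "carry_out", "body": {
  "commands": [
    {"delta_pos": [-0.003,-0.001,0.008],"delta_rot": [0.001,-0.005,0],"claw": 0},
    {"delta_pos": [-0.003,-0.001,0.016],"delta_rot": [0.001,-0.005,0],"claw": 0},
    {"delta_pos": [-0.003,-0.001,0.02],"delta_rot": [0.001,-0.005,0],"claw": 0},
    {"delta_pos": [-0.003,-0.001,0.024],"delta_rot": [0.001,-0.005,0],"claw": 0},
    {"delta_pos": [-0.003,-0.001,0.026],"delta_rot": [0.001,-0.005,0],"claw": 0},
    {"delta_pos": [-0.003,-0.001,0.026],"delta_rot": [0.001,-0.005,0],"claw": 0}
  ]
}}

```text
time: 7.68
eef_pos: [0.6262, -0.0724, 0.0655]
tcp_rot: [0.99, -0.142, 0.001, 0.001]
contact_force: [-2.9, 0.3, 3.1]
opening: 0.002
```

Run:
```python
from h import *
delta(ch(.0235,.0725,.058))
```

```text
t 7.68 pos [ 0.6262 -0.0724  0.0655] ch [0.0251 0.0722 0.0655] F [-2.9  0.3  3.1] op 0.0 q [-0.28  0.39  1.8  -0.    0.94  1.58]
 dpos [-0.0016 -0.0003  0.0075] drot [ 0.0011 -0.0019 -0.0002]
```

{"method": "carry_out", "body": {
  "commands": [
    {"delta_pos": [-0.001,0,0.003],"delta_rot": [0.001,-0.002,0],"claw": 0},
    {"delta_pos": [-0.001,0,0.006],"delta_rot": [0.001,-0.002,0],"claw": 0},
    {"delta_pos": [-0.001,0,0.009],"delta_rot": [0.001,-0.002,0],"claw": 0},
    {"delta_pos": [-0.001,0,0.01],"delta_rot": [0.001,-0.002,0],"claw": 0},
    {"delta_pos": [-0.001,0,0.01],"delta_rot": [0.001,-0.002,0],"claw": 0}
  ]
}}

```text
time: 8.1
eef_pos: [0.6266, -0.0725, 0.0626]
tcp_rot: [0.99, -0.141, -0.0, 0.0]
contact_force: [-14.6, 2.7, 31.4]
opening: -0.003
```

Run:
```python
from h import *
delta(ch(.0235,.0725,.058))
p,d=ctrl.read_camera('side'); c_=p[120:220,190:310]; cv2.imwrite('pics/side9.png',cv2.resize(c_,None,fx=5,fy=5,interpolation=cv2.INTER_CUBIC)[...,::-1])
```

```text
t 8.1 pos [ 0.6266 -0.0725  0.0626] ch [0.0255 0.0723 0.0626] F [-14.6   2.7  31.4] op -0.0 q [-0.28  0.4   1.8  -0.    0.94  1.58]
 dpos [-0.002  -0.0002  0.0046] drot [0.0008 0.0007 0.0006]
```

View pics/side9.png

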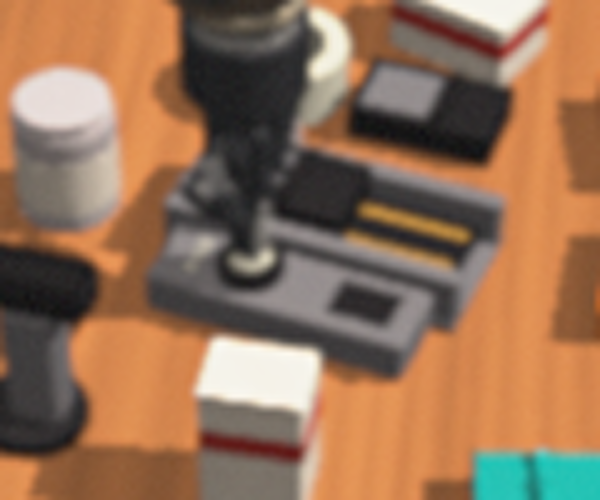

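The force is 31 N while z is still higher than I expected for a fully pressed button. I'll measure the button height before pressing further.

Run:
```python
from h import *
z=np.load('side8.npz'); p8,d8=z['p'],z['d']; z=np.load('side0.npz'); p0,d0=z['p'],z['d']
p,d=ctrl.read_camera('side'); np.savez('side9.npz',p=p,d=d)
for n,pp,dd in (('0',p0,d0),('8',p8,d8),('9',p,d)):
    P=cloud('side',dd); Q=P-O; X=Q@DX; Y=Q@DY; Z=P[...,2]
    h=cv2.cvtColor(pp,cv2.COLOR_RGB2HSV); m=np.zeros(dd.shape,bool); m[160:182,228:252]=1; m&=(h[...,2]>150)&(h[...,1]<80)
    v,u=np.nonzero(m); print(n,m.sum(),'z',np.percentile(Z[m],[10,50,90]).round(4),'XY',np.median(X[m]).round(4),np.median(Y[m]).round(4),'px',u.min(),u.max(),v.min(),v.max())
c_=p[150:195,215:265]; cv2.imwrite('pics/side9b.png',cv2.resize(c_,None,fx=12,fy=12,interpolation=cv2.INTER_CUBIC)[...,::-1])
P=cloud('side',d); Q=P-O
for v in range(140,182,3): print(v,[tuple((np.array([Q[v,u]@DX,Q[v,u]@DY,P[v,u,2]])*1000).round().astype(int)) for u in (228,232,236,240,244,248)])
```

```text
0 72 z [0.0281 0.0472 0.0541] XY 0.0295 0.0693 px 228 244 160 173
8 90 z [0.0286 0.0412 0.0531] XY 0.0234 0.0731 px 228 251 166 181
9 56 z [0.0271 0.0308 0.0461] XY 0.0111 0.077 px 228 251 167 181
140 [(np.int64(40), np.int64(109), np.int64(181)), (np.int64(26), np.int64(111), np.int64(186)), (np.int64(-429), np.int64(1079), np.int64(1023)), (np.int64(3), np.int64(109), np.int64(192)), (np.int64(-5), np.int64(99), np.int64(187)), (np.int64(-11), np.int64(85), np.int64(179))]
143 [(np.int64(136), np.int64(-89), np.int64(-4)), (np.int64(26), np.int64(112), np.int64(177)), (np.int64(15), np.int64(110), np.int64(179)), (np.int64(5), np.int64(105), np.int64(178)), (np.int64(-5), np.int64(99), np.int64(177)), (np.int64(13), np.int64(28), np.int64(119))]
146 [(np.int64(124), np.int64(-65), np.int64(4)), (np.int64(28), np.int64(109), np.int64(164)), (np.int64(18), np.int64(104), np.int64(163)), (np.int64(12), np.int64(88), np.int64(153)), (np.int64(9), np.int64(67), np.int64(139)), (np.int64(11), np.int64(32), np.int64(112))]
149 [(np.int64(120), np.int64(-56), np.int64(0)), (np.int64(27), n
[... 2218 characters left out ...]
), np.int64(82), np.int64(39)), (np.int64(15), np.int64(85), np.int64(46)), (np.int64(7), np.int64(74), np.int64(40)), (np.int64(0), np.int64(59), np.int64(30))]
176 [(np.int64(51), np.int64(94), np.int64(29)), (np.int64(41), np.int64(88), np.int64(28)), (np.int64(25), np.int64(93), np.int64(38)), (np.int64(13), np.int64(90), np.int64(39)), (np.int64(3), np.int64(83), np.int64(37)), (np.int64(-5), np.int64(71), np.int64(30))]
179 [(np.int64(48), np.int64(101), np.int64(24)), (np.int64(34), np.int64(102), np.int64(29)), (np.int64(22), np.int64(99), np.int64(31)), (np.int64(12), np.int64(94), np.int64(31)), (np.int64(4), np.int64(82), np.int64(23)), (np.int64(-11), np.int64(85), np.int64(32))]
```

View pics/side9b.png

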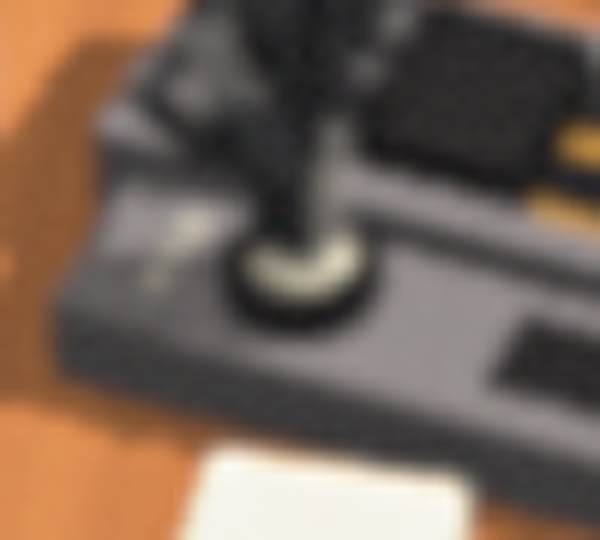

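Run:
```python
from h import *
for k in ('0','8','9'):
    p=np.load('side%s.npz'%k)['p'].max(-1).astype(int)
    print(k)
    for v in range(162,182): print(v,p[v,230:250])
for zz in (.048,.0456,.042): print(zz,'near edge',proj('side',ch(.025,.086,zz)).round(2),'centre',proj('side',ch(.025,.073,zz)).round(2),'far',proj('side',ch(.025,.06,zz)).round(2))
```

```text
0
162 [104  95  96  94  95  93  93  96 117 137 129 108 100 106 108  86  52  27
  23  21]
163 [ 77  78  83  88  90  93  90  95 111 136 135 117 106 107 108  90  63  42
  33  27]
164 [ 64  66  68  71  74  78  81  85 104 126 136 134 135 135 131 120 102  86
  71  59]
165 [ 80  76  71  68  67  65  73  91 110 125 138 143 138 139 141 141 138 127
 115 105]
166 [118 115 107  95  86  84 109 151 175 185 190 184 165 135 125 131 138 138
 138 137]
167 [159 160 148 131 118 127 172 221 236 239 240 238 223 172 121  99 106 116
 127 135]
168 [181 186 168 144 128 151 209 240 244 244 245 245 242 217 147  87  70  78
  92 102]
169 [180 177 157 125 105 138 202 233 236 237 237 239 242 231 169  91  60  66
  72  73]
170 [178 154 126  92  69 101 155 186 198 201 202 213 229 222 166  94  72  91
 100  93]
171 [165 132 102  72  49  70 111 137 150 155 154 162 183 183 141  84  85 120
 134 127]
172 [138 109  87  62  45  60  87 109 120 125 120 122 132 133 105  67  87 125
 145 146]
173 [114  97  85  62  42  44  69  85  97  99  99  94  94  88  66  57  85 125
 146 148]
174 [104  96  89  68  45  35  45  57  67  73  69  66  
[... 3609 characters left out ...]
1  31  34  48  72 104 132 147
 150 149]
177 [100 105 104  98  88  77  67  55  49  47  47  57  70  89 111 131 146 149
 152 149]
178 [ 95 102 103 102 101 103 102  99  99  99 100 102 113 129 139 148 151 150
 150 150]
179 [ 78  81  88  92 100 109 118 125 133 135 137 141 145 150 154 153 153 151
 152 152]
180 [ 63  67  68  73  80  89 102 110 120 129 137 142 146 150 151 153 153 152
 151 151]
181 [ 63  62  62  61  65  69  71  76  87  97 105 115 123 133 138 144 147 150
 151 152]
0.048 near edge [236.87 171.94] centre [238.6  169.29] far [240.31 166.68]
0.0456 near edge [236.88 172.54] centre [238.61 169.89] far [240.32 167.27]
0.042 near edge [236.9  173.43] centre [238.63 170.78] far [240.33 168.16]
```

The button's bright disc edge dropped about 1.5–2 px, which is at least 6 mm, and it now sits flush with the collar. 31 N against a 5 N spring means it is at its stop. Letting go straight up.

{"method": "carry_out", "body": {
  "commands": [
    {"delta_pos": [0,0,-0.002],"delta_rot": [0,0,0],"claw": 0},
    {"delta_pos": [0,0,-0.01],"delta_rot": [0,0,0],"claw": 0},
    {"delta_pos": [0,0,-0.03],"delta_rot": [0,0,0],"claw": 0},
    {"delta_pos": [0,0,-0.06],"delta_rot": [0,0,0],"claw": 0},
    {"delta_pos": [0,0,-0.1],"delta_rot": [0,0,0],"claw": 0},
    {"delta_pos": [0,0,-0.14],"delta_rot": [0,0,0],"claw": 0},
    {"delta_pos": [0,0,-0.16],"delta_rot": [0,0,0],"claw": 0},
    {"delta_pos": [0,0,-0.16],"delta_rot": [0,0,0],"claw": 0}
  ]
}}

```text
time: 8.87
eef_pos: [0.6301, -0.0731, 0.2301]
tcp_rot: [0.99, -0.141, 0.007, 0.001]
contact_force: [0.9, 0.1, 0.5]
opening: 0.004
```

{"method": "carry_out", "body": {
  "commands": [
    {"delta_pos": [-0.02,0.03,0],"delta_rot": [0,0,0],"claw": 0},
    {"delta_pos": [-0.03,0.06,0],"delta_rot": [0,0,0],"claw": 0},
    {"delta_pos": [-0.04,0.1,0],"delta_rot": [0,0,0],"claw": 0},
    {"delta_pos": [-0.05,0.14,0],"delta_rot": [0,0,0],"claw": 0},
    {"delta_pos": [-0.06,0.18,0],"delta_rot": [0,0,0],"claw": 0},
    {"delta_pos": [-0.07,0.22,0],"delta_rot": [0,0,0],"claw": 0},
    {"delta_pos": [-0.08,0.26,0],"delta_rot": [0,0,0],"claw": 0},
    {"delta_pos": [-0.08,0.28,0],"delta_rot": [0,0,0],"claw": 0}
  ]
}}

```text
time: 9.53
eef_pos: [0.472, -0.3223, 0.2274]
tcp_rot: [0.99, -0.143, 0.005, 0.001]
contact_force: [0.2, -0.4, -0.2]
opening: -0.002
```

Run:
```python
from h import *
delta(ch(0,0,.2))
for n,(a,b,c,d_) in (('side',(120,220,190,310)),('top',(120,235,270,430))):
    p,d=ctrl.read_camera(n); np.savez('%sF.npz'%n,p=p,d=d); c_=p[a:b,c:d_]; cv2.imwrite('pics/%sF.png'%n,cv2.resize(c_,None,fx=5,fy=5,interpolation=cv2.INTER_CUBIC)[...,::-1])
p=np.load('sideF.npz')['p'].max(-1).astype(int)
for v in range(166,177): print(v,p[v,234:247])
```

```text
t 9.53 pos [ 0.472  -0.3223  0.2274] ch [-0.0527 -0.2109  0.2274] F [ 0.2 -0.4 -0.2] op -0.0 q [-0.78  0.07  1.86  0.    1.2   1.08]
 dpos [ 0.0519 -0.211   0.0278] drot [ 0.0008 -0.0112 -0.0023]
166 [ 88  85 109 149 174 185 188 183 162 137 124 130 137]
167 [117 126 169 220 236 238 239 237 223 173 119  99 105]
168 [125 152 210 241 244 243 244 245 243 215 146  85  71]
169 [104 142 213 240 243 243 243 245 245 232 167  92  60]
170 [ 69 113 183 230 241 242 243 243 241 228 165  93  72]
171 [ 50  81 135 180 213 228 231 229 225 197 142  84  85]
172 [ 45  59  93 125 149 165 175 177 172 152 110  69  84]
173 [ 41  44  68  86 101 108 118 126 125 105  71  54  87]
174 [46 39 47 60 69 77 78 84 76 61 46 56 93]
175 [ 51  37  31  41  46  48  47  45  42  38  45  75 111]
176 [ 69  48  34  34  32  31  32  33  37  47  70 100 129]
```

View pics/topF.png

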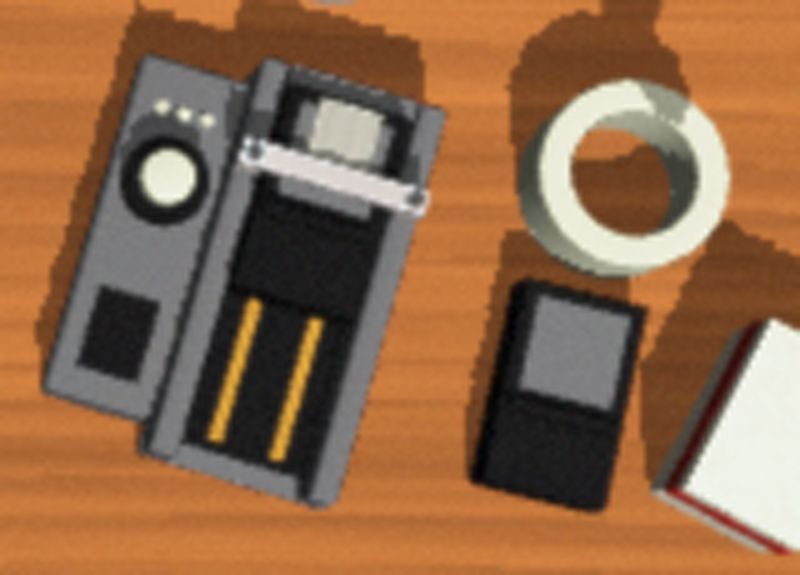

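View pics/sideF.png

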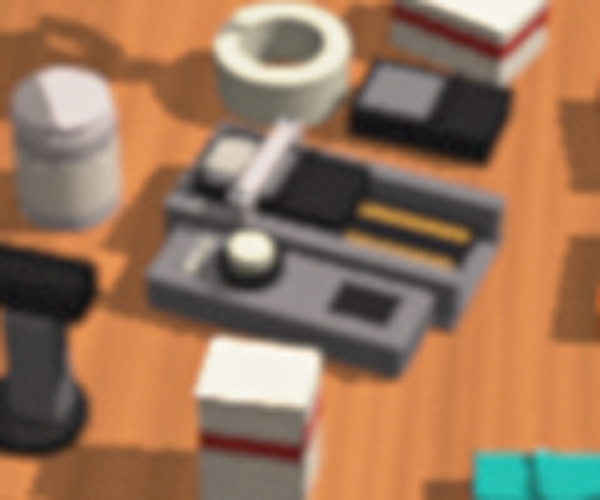

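The pack is home with its rear edge at top-crop (240–340,300), and the button has sprung back. However, at 31 N the TCP height put the tip at 45.6 mm instead of 42, so I'm not sure the press was full. There is plenty of time, so I'll press again in small steps and log z, force and moment.

Run:
```python
from h import *
delta(ch(.023,.073,.2))
z=np.load('topF.npz'); p,d=z['p'],z['d']; h=cv2.cvtColor(p,cv2.COLOR_RGB2HSV)
m=np.zeros(d.shape,bool); m[146:166,294:312]=1; m&=(h[...,2]>150)&(h[...,1]<80); v,u=np.nonzero(m); q=ray('top',u.mean(),v.mean(),.048)-O; print('btn top',len(u),u.mean(),v.mean(),(q@DX).round(4),(q@DY).round(4))
P=cloud('top',d); print('z',np.median(P[m][:,2]).round(4))
# collar (dark ring)
dk=np.zeros(d.shape,np.uint8); dk[145:168,291:316]=((h[145:168,291:316,2]<60)|m[145:168,291:316]).astype(np.uint8)
n,l,s,c=cv2.connectedComponentsWithStats(dk); k=1+np.argmax(s[1:,4]); q=ray('top',*c[k],.042)-O; print('collar',s[k],c[k],(q@DX).round(4),(q@DY).round(4))
```

```text
t 9.63 pos [ 0.4732 -0.3222  0.2275] ch [-0.0516 -0.2104  0.2275] F [0.6 0.5 0.8] op 0.0 q [-0.78  0.07  1.86  0.01  1.2   1.08]
 dpos [ 0.0731 -0.2838  0.0283] drot [ 0.0002 -0.012  -0.0042]
btn top 90 303.24444444444447 154.94444444444446 0.0251 0.0719
z 0.0523
collar [294 147  18  18 220] [302.33181818 155.58181818] 0.0244 0.0732
```

{"method": "carry_out", "body": {
  "commands": [
    {"delta_pos": [0.01,-0.038,0],"delta_rot": [0,-0.012,-0.004],"claw": 0},
    {"delta_pos": [0.02,-0.076,0],"delta_rot": [0,-0.012,-0.004],"claw": 0},
    {"delta_pos": [0.03,-0.114,0],"delta_rot": [0,-0.012,-0.004],"claw": 0},
    {"delta_pos": [0.04,-0.152,0],"delta_rot": [0,-0.012,-0.004],"claw": 0},
    {"delta_pos": [0.05,-0.19,0],"delta_rot": [0,-0.012,-0.004],"claw": 0},
    {"delta_pos": [0.06,-0.228,0],"delta_rot": [0,-0.012,-0.004],"claw": 0},
    {"delta_pos": [0.068,-0.26,0.01],"delta_rot": [0,-0.012,-0.004],"claw": 0},
    {"delta_pos": [0.073,-0.284,0.028],"delta_rot": [0,-0.012,-0.004],"claw": 0}
  ]
}}

```text
time: 10.3
eef_pos: [0.6268, -0.0668, 0.2017]
tcp_rot: [0.99, -0.14, 0.002, -0.0]
contact_force: [0.1, -0.3, 0.1]
opening: -0.001
```

Run:
```python
from h import *
delta(ch(.0245,.073,.075))
```

```text
t 10.3 pos [ 0.6268 -0.0668  0.2017] ch [0.0241 0.0778 0.2017] F [ 0.1 -0.3  0.1] op -0.0 q [-0.27  0.23  1.74  0.    1.17  1.58]
 dpos [-0.0002  0.0049  0.1267] drot [-0.0012 -0.0048  0.0029]
```

{"method": "carry_out", "body": {
  "commands": [
    {"delta_pos": [0,0.005,0.03],"delta_rot": [-0.001,-0.005,0.003],"claw": 0},
    {"delta_pos": [0,0.005,0.06],"delta_rot": [-0.001,-0.005,0.003],"claw": 0},
    {"delta_pos": [0,0.005,0.09],"delta_rot": [-0.001,-0.005,0.003],"claw": 0},
    {"delta_pos": [0,0.005,0.11],"delta_rot": [-0.001,-0.005,0.003],"claw": 0},
    {"delta_pos": [0,0.005,0.123],"delta_rot": [-0.001,-0.005,0.003],"claw": 0},
    {"delta_pos": [0,0.005,0.127],"delta_rot": [-0.001,-0.005,0.003],"claw": 0},
    {"delta_pos": [0,0.005,0.127],"delta_rot": [-0.001,-0.005,0.003],"claw": 0},
    {"delta_pos": [0,0.005,0.127],"delta_rot": [-0.001,-0.005,0.003],"claw": 0}
  ]
}}

```text
time: 10.97
eef_pos: [0.6268, -0.0715, 0.0757]
tcp_rot: [0.99, -0.142, 0.001, -0.0]
contact_force: [-0.1, 0.1, -0.0]
opening: -0.002
```

Run:
```python
from h import *
delta(ch(.0245,.073,.0665)); print(ctrl.get_state()['wrist_torque'])
```

```text
t 10.97 pos [ 0.6268 -0.0715  0.0757] ch [0.0255 0.0733 0.0757] F [-0.1  0.1 -0. ] op -0.0 q [-0.27  0.38  1.8   0.    0.96  1.58]
 dpos [-0.001   0.0003  0.0092] drot [-0.0003 -0.0016  0.0002]
[-0.01851071  0.01545433 -0.00021026]
```

Next I'll step down 10 mm to just touch the button.

{"method": "carry_out", "body": {
  "commands": [
    {"delta_pos": [-0.001,0,0.005],"delta_rot": [0,-0.001,0],"claw": 0},
    {"delta_pos": [-0.001,0,0.01],"delta_rot": [0,-0.001,0],"claw": 0},
    {"delta_pos": [-0.001,0,0.01],"delta_rot": [0,-0.001,0],"claw": 0},
    {"delta_pos": [-0.001,0,0.01],"delta_rot": [0,-0.001,0],"claw": 0}
  ]
}}

```text
time: 11.3
eef_pos: [0.627, -0.0715, 0.067]
tcp_rot: [0.99, -0.142, 0.002, -0.0]
contact_force: [0.6, 0.3, 2.9]
opening: -0.0
```

{"method": "carry_out", "body": {
  "commands": [
    {"delta_pos": [0,0,0.002],"delta_rot": [0,0,0],"claw": 0},
    {"delta_pos": [0,0,0.002],"delta_rot": [0,0,0],"claw": 0},
    {"delta_pos": [0,0,0.002],"delta_rot": [0,0,0],"claw": 0}
  ]
}}

```text
time: 11.55
eef_pos: [0.6271, -0.0715, 0.0654]
tcp_rot: [0.99, -0.142, 0.002, -0.0]
contact_force: [-0.7, 0.6, 3.6]
opening: -0.003
```

{"method": "carry_out", "body": {
  "commands": [
    {"delta_pos": [0,0,0.002],"delta_rot": [0,0,0],"claw": 0},
    {"delta_pos": [0,0,0.003],"delta_rot": [0,0,0],"claw": 0},
    {"delta_pos": [0,0,0.003],"delta_rot": [0,0,0],"claw": 0}
  ]
}}

```text
time: 11.8
eef_pos: [0.6271, -0.0715, 0.0631]
tcp_rot: [0.99, -0.142, 0.002, -0.0]
contact_force: [-2.6, 0.5, 6.7]
opening: 0.003
```

Run:
```python
from h import *
delta(ch(.0245,.073,.059)); s=ctrl.get_state(); print(s['wrist_torque'].round(2), Ro.from_quat(s['tcp_rot']).as_matrix().round(4))
```

```text
t 11.8 pos [ 0.6271 -0.0715  0.0631] ch [0.0258 0.0734 0.0631] F [-2.6  0.5  6.7] op 0.0 q [-0.27  0.4   1.8   0.    0.94  1.58]
 dpos [-0.0013  0.0004  0.004 ] drot [-0.0005 -0.0033  0.0001]
[ 0.12  0.38 -0.01] [[ 9.598e-01 -2.806e-01  3.300e-03]
 [-2.806e-01 -9.598e-01 -4.000e-04]
 [ 3.300e-03 -5.000e-04 -1.000e+00]]
```

The force runs 2.9 → 3.6 → 6.7 N over z 67 → 65.4 → 63.1 mm. It follows the 5 N spring and then stiffens at about 63 mm, so this is the real end of travel and the first press did bottom out. I'll press firmly once more to be sure, then release.

{"method": "carry_out", "body": {
  "commands": [
    {"delta_pos": [0,0,0.003],"delta_rot": [0,0,0],"claw": 0},
    {"delta_pos": [0,0,0.005],"delta_rot": [0,0,0],"claw": 0},
    {"delta_pos": [0,0,0.005],"delta_rot": [0,0,0],"claw": 0}
  ]
}}

```text
time: 12.05
eef_pos: [0.6274, -0.0716, 0.0627]
tcp_rot: [0.99, -0.141, 0.0, 0.0]
contact_force: [-10.9, 3.1, 25.3]
opening: 0.001
```

{"method": "carry_out", "body": {
  "commands": [
    {"delta_pos": [0,0,-0.002],"delta_rot": [0,0,0],"claw": 0},
    {"delta_pos": [0,0,-0.01],"delta_rot": [0,0,0],"claw": 0},
    {"delta_pos": [0,0,-0.03],"delta_rot": [0,0,0],"claw": 0},
    {"delta_pos": [0,0,-0.06],"delta_rot": [0,0,0],"claw": 0},
    {"delta_pos": [0,0,-0.1],"delta_rot": [0,0,0],"claw": 0},
    {"delta_pos": [0,0,-0.14],"delta_rot": [0,0,0],"claw": 0},
    {"delta_pos": [0,0,-0.16],"delta_rot": [0,0,0],"claw": 0},
    {"delta_pos": [0,0,-0.16],"delta_rot": [0,0,0],"claw": 0}
  ]
}}

```text
time: 12.72
eef_pos: [0.6304, -0.0724, 0.2296]
tcp_rot: [0.99, -0.141, 0.006, 0.001]
contact_force: [0.8, 0.1, 1.9]
opening: 0.001
```

{"method": "carry_out", "body": {
  "commands": [
    {"delta_pos": [-0.02,0.03,0],"delta_rot": [0,0,0],"claw": 0},
    {"delta_pos": [-0.03,0.06,0],"delta_rot": [0,0,0],"claw": 0},
    {"delta_pos": [-0.04,0.1,0],"delta_rot": [0,0,0],"claw": 0},
    {"delta_pos": [-0.05,0.14,0],"delta_rot": [0,0,0],"claw": 0},
    {"delta_pos": [-0.06,0.18,0],"delta_rot": [0,0,0],"claw": 0},
    {"delta_pos": [-0.07,0.22,0],"delta_rot": [0,0,0],"claw": 0},
    {"delta_pos": [-0.08,0.26,0],"delta_rot": [0,0,0],"claw": 0},
    {"delta_pos": [-0.08,0.28,0],"delta_rot": [0,0,0],"claw": 0}
  ]
}}

```text
time: 13.38
eef_pos: [0.472, -0.3215, 0.2265]
tcp_rot: [0.99, -0.143, 0.005, 0.001]
contact_force: [0.6, 0.4, -0.6]
opening: -0.001
```

Run:
```python
from h import *
delta(ch(0,0,.2))
z=np.load('top0.npz'); p0=z['p']
p,d=ctrl.read_camera('top'); c_=p[120:235,270:430]; cv2.imwrite('pics/topG.png',cv2.resize(c_,None,fx=5,fy=5,interpolation=cv2.INTER_CUBIC)[...,::-1])
P=cloud('top',d); Q=P-O; X=Q@DX; Y=Q@DY; Z=P[...,2]
m=(abs(Y)<.035)&(X<.038)&(X>-.09)&(Z>.044)
v,u=np.nonzero(m); W=np.array([ray('top',a,b,.05) for a,b in zip(u,v)])-O
print('pack rear x by y:',[(y,((W@DX)[abs(W@DY-y)<.004].min()).round(4)) for y in (-.02,0,.02)],'y span',(W@DY).min().round(4),(W@DY).max().round(4),'z',np.median(Z[m]).round(4))
# stop wall: inner face; and front edge of pack seen beyond bar
for y in (-.025,.025): print(y,[ (round(x,3), int(p[tuple(np.round(proj('top',ch(x,y,.05))[::-1]).astype(int))].max())) for x in np.arange(.056,.10,.004)])
```

```text
t 13.38 pos [ 0.472  -0.3215  0.2265] ch [-0.053  -0.2101  0.2265] F [ 0.6  0.4 -0.6] op -0.0 q [-0.78  0.07  1.86  0.    1.2   1.08]
 dpos [ 0.0522 -0.2102  0.027 ] drot [ 0.0002 -0.0096 -0.0024]
pack rear x by y: [(-0.02, np.float64(-0.0155)), (0, np.float64(-0.0164)), (0.02, np.float64(-0.0152))] y span -0.0294 0.0341 z 0.0507
-0.025 [(np.float64(0.056), 24), (np.float64(0.06), 28), (np.float64(0.064), 32), (np.float64(0.068), 34), (np.float64(0.072), 29), (np.float64(0.076), 37), (np.float64(0.08), 29), (np.float64(0.084), 48), (np.float64(0.088), 118), (np.float64(0.092), 125), (np.float64(0.096), 124)]
0.025 [(np.float64(0.056), 44), (np.float64(0.06), 23), (np.float64(0.064), 26), (np.float64(0.068), 33), (np.float64(0.072), 23), (np.float64(0.076), 37), (np.float64(0.08), 28), (np.float64(0.084), 38), (np.float64(0.088), 73), (np.float64(0.092), 83), (np.float64(0.096), 111)]
```

View pics/topG.png

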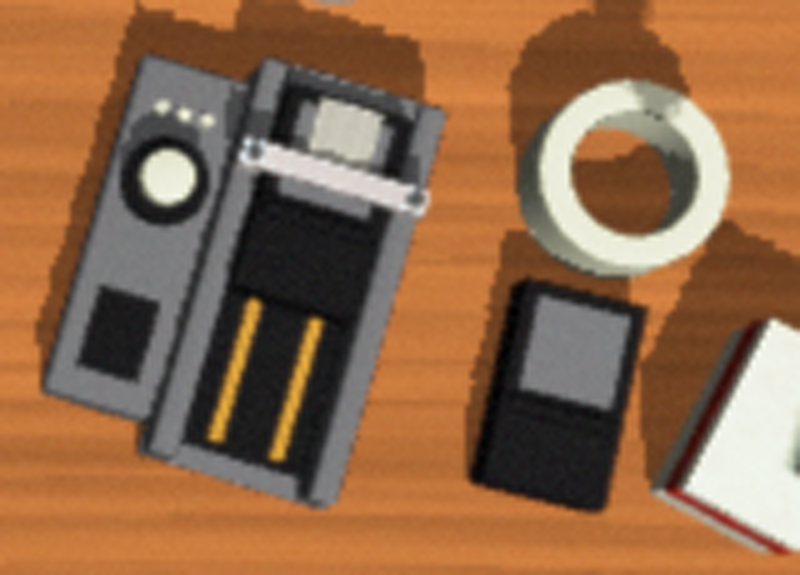

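The pack runs right up to the stop, with its rear edge at crop (240–340,300), x about -15.5 mm and top about 50 mm. The button is up, at crop (168,177), and nothing else has moved. Handing in.

```bash
python3 -c "
from plant import ctrl
print(ctrl.sign_off())"
```

```text
the job is handed in; nothing more can be done
None
```

The battery is fully home in the charger and the start button was pressed all the way down and released. I handed the job in at about 13.5 s.

- **Battery:** I pressed it down about 8–10 mm with the shut fingertips and slid it 60 mm under the bar until it stopped dead at 23 N. The last images put its rear edge at x ≈ -15.5 mm (home is -15). Its top is at about 50 mm, held up against the bar.
- **Start button:** I pressed it twice, both times after the battery was home. After the first press (31 N) the tip read about 3.6 mm higher than a fully pressed button should give. I pressed again in small steps: the force followed the spring to about 5 N, then hit a hard stop, reaching 25 N. The button had sprung back up in the last images.
- **Disagreement left open:** that height difference at the button remains unexplained. The force readings say the button was fully down both times. The first press also looked fully down in the side image, but only to about a pixel.
- **Other objects:** nothing else had moved in the close crops I compared. They do not take in the orange packs or all of the scanner, tin and upright carton. The robot was clear of everything at hand-in.

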